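Seat and clamp a bar in a guarded drilling machine

TASK

Get the flat bar ready for drilling: push on its outer end until it is fully home against the end stop inside the guard, then reach down through the window in the guard's top and press the clamp handle fully down, so that the clamp holds the bar. Never touch the guard, do not lift the bar, and leave the oil bottle, brush, vee block and tin where they are. Finish with the bar still home, the handle left down and the hand clear.

Things in the scene. Friction and masses are not known exactly. Their poses are not given: they have to be found in the camera images.
- machine: Fixed horizontal drilling machine, grey bed 490 x 200 x 20 mm. Origin on the bench below the work zone, z up, x from clamp handle (-x, robot side) across the bar to chuck and motor, y along the bar: +y is the way home. Yaw -0.3 to 0.1. The bar lies at x +20 mm between low fences (0.8 mm play) on a rail 50 mm above the bench; the rail ends at y -185 mm, beyond it all is free.
- guard: Fixed guard hood over the work zone: dark steel frame with clear panes, flat top 162 mm above the bench (163 mm at the window trim). Same origin and axes as the machine. Its outside spans machine x -210 to +90 mm and y -97 to +97 mm. The bar comes out through a slot in its -y side. It must not be touched.
- window (a point): Centre of the hand window in the guard's flat top, 162 mm above the bench; free opening 96 mm along machine x and 110 mm along machine y, edged with black trim 6 mm wide and 8 mm thick. Axes as the machine.
- grip_mid (a point): Middle of the clamp handle's black grip (70 long, 24 wide, 17 mm thick), on its centre line, 83 mm from the pivot: about 139 mm above the bench when open, 107 mm when fully down, under the window. The pivot is level along machine y, at machine x -50 mm, 90 mm above the bench; from it the handle points to -x, sloping up 36 degrees at joint value 0, 12 degrees fully down.
- clamp_handle (a joint): Angle of the clamp handle in rad: 0 fully open (up), 0.42 fully down at its stop with the foot pressed on the bar; it starts between 0 and 0.06. Pressing the grip down moves it; this takes about 4 to 5 N at the grip, up to 12 N for the last bit, when the foot meets the bar, and it stays where it is left (resting at about 0.41).
- clamp_arm: Hold-down arm of the clamp with a rubber foot, hinged 92 mm above the bench at machine x = -30 mm; it comes down on the bar's top at machine x = +20 mm, y = 0 as the handle goes down. Not to be handled.
- end_stop (a point): Point on the face of the fixed end stop at the middle of the bar's cross-section; the face looks to machine -y. Axes as the machine.
- bar_inner (a point): Centre of the bar's inner end face, which goes home against the end stop. Loose plain aluminium bar 250 mm long (its y), 25 mm wide (x), 16 mm high (z), 0.2 to 0.4 kg; underside 50 mm above the bench. It starts 25 to 60 mm short of the stop and slides at 1 to 4 N. Axes along the bar, as the machine's.
- bar_outer (a point): Centre of the bar's outer end face, 250 mm from bar_inner, 58 mm above the bench; this end stands out of the guard's -y side, by about 103 mm when the bar is home and more before. Axes along the bar.
- oil_mid (a point): Bystander: middle of a standing grey oil bottle, 52 mm diameter, 150 mm high.
- swarf_brush: Bystander: bench brush with a wooden handle lying on the bench, about 220 mm long along its x, origin on its underside.
- vee_mid (a point): Bystander: middle of a dark steel vee block 60 x 45 x 42 mm.
- tin_mid (a point): Bystander: middle of an open steel tin, 72 mm diameter, 85 mm high.

How it is judged:
By the outcome, as a careful person would: the job done as asked, in the order asked, and still so for the second after the job is handed in, with the robot touching nothing.
It also fails if it takes over 45 s, if anything falls off the work surface, if the arm or the gripper's body presses on something with over 40 N, if the wrist force passes 120 N, or if a joint passes its speed limit or range.

ROBOT

A 6-joint arm with a two-finger parallel gripper is mounted at the origin on the work surface. World frame = base frame: x ahead of the robot, y to its left, z up, the work surface at z = 0. Lengths are in m, angles in rad, forces in N, time in s.
With the tool pointing down it reaches from about 0.35 to 0.95 m from the base axis. Payload 17.4 kg.
Tool frame: the origin (TCP) lies midway between the tips of the shut fingers; the grasp point (between the pads) lies 19 mm behind it; x points along the fingers, y is the direction in which the jaws open and shut, and the axes are right-handed (so a half turn about x gives the same grasp; the last joint's range is limited). The gripper opens to 93 mm and grips with 3 to 60 N. Pads are 15 mm wide; open, the fingers measure 128 mm over their backs; the gripper's body (75 mm by 188 mm) begins 65 mm behind the grasp point.
Start: joints at [1.087, 0.116, 1.442, -0, 1.584, -0.038], TCP at [0.291, 0.609, 0.219] pointing down, gripper open.
Joint ranges: [-2.83, 2.83], [-0.83, 2.19], [0.07, 2.5], [-1.14, 4.28], [0.01, 3], [-2.97, 2.97]. Speed limits (rad/s): [1.89, 1.89, 2.22, 3.14, 3.14, 3.14].

INTERFACE

Orientations are given as a unit quaternion [w, x, y, z].
In Python, from bench import * gives the robot as it stands.
- The arm moves only by the shell command python3 -m handwheel 'ROWS' [FORCE]. ROWS is JSON, a list of rows, each an object of numbers: "dx", "dy", "dz": the shift along the tool's x, y, z each as a share of 8 cm, from -1 to 1; "spin": the turn about the tool's x as a share of 60 degrees, from -1 to 1; "fingers": the opening, from 0 (shut) to 1 (fully open). In form: [{"dx": .., "dy": .., "dz": .., "spin": .., "fingers": ..}, ...]. A call has 1 to 20 rows; each row is the pose to reach, as a shift and turn from the pose commanded when the call began, along the tool's axes at that moment; what a row does not reach only later rows make up. A row lasts 1/8 s, in which the tool goes at most 62.5 mm and 10.7 degrees, less where a joint would pass 70% of its speed; a pose out of reach is approached as far as the arm can. A call with a number of a shift or a turn outside -1 to 1 is refused whole. A call with a gripper value outside its range is refused whole. The fingers move at their own pace and stop on an object; FORCE is the grip in N (left out, the last holds). Time passes only in rows, so rows that repeat a pose let the fingers close. It gives the time, the measured TCP pose, the force and the opening at its end, in the units of the state.
- read_state(): the state, without advancing time (a new reading comes with each control period).
- snapshot(name): name is "scene" or "top"; returns a dict with "pixels" (384x512x3 uint8, blue, green, red), "vfov" (degrees; the focal length in pixels is half the picture's height over the tangent of half this angle, whatever the lens; pixels are square), "cx", "cy" (the principal point, pixels), "dist" ([k1, k2, p1, p2, k3] as OpenCV has them; the pictures are not rectified), "extrinsics" (4x4, takes a point from camera to world coordinates). Camera axes: x right, y up, looking along -z (the intrinsics and any distortion apply to the point x, -y, -z); pixel columns grow to the right and rows downward; lengths in m; the calibration is good to about 2 mm. A picture is of the moment at which its call begins. There is no depth.
- hand_in(): hands the job in, once; it reports no verdict.
The state is a dict: "time": time; "joint_positions": joint angles; "joint_vel": joint speeds; "joint_efforts": joint torques, N m; "ee_pos": TCP position; "ee_rot": TCP orientation; "wrist_force": force on the tool from outside, world axes, zero at the start; "wrist_torque": the same for the moment, N m; "width": finger opening in m.
Only numpy, scipy, OpenCV 4.12 (cv2) and the standard library are available. Lean on these libraries where they do the work, as an engineer would, in place of code of your own. Each camera call takes 0.05 s, during which the arm holds its last target.

## Working session

There is one attempt and no reset: what is moved stays moved. The work goes in short steps, Python scripts to look and compute and a shell command to move; the robot and the scene stay as the last step left them, time stands still between calls to the robot, and variables do not carry over. Pictures are saved under pics/ and viewed, and the job is handed in when it is done.

```bash
ls -la; mkdir -p pics
python3 - <<'E'
from bench import *
import cv2, numpy as np
s=read_state()
for k,v in s.items(): print(k,np.round(v,4))
for n in("scene","top"):
    d=snapshot(n); cv2.imwrite(f"pics/{n}0.png",d["pixels"])
    print(n,d["vfov"],d["cx"],d["cy"],d["dist"]);print(np.round(d["extrinsics"],4))
E
```

```text
total 12
drwxr-xr-x  3 agent agent 4096 Dec  7 14:45 .
drwxr-xr-x 23 root  root  4096 Dec  7 14:45 ..
drwxr-xr-x  2 agent agent 4096 Dec  7 14:45 pics
time 0.0
joint_positions [ 1.0872  0.1165  1.4423  0.      1.584  -0.0378]
joint_vel [-0.0002  0.0004  0.0008  0.0005  0.0021  0.0016]
joint_efforts [ 4.00000e-04 -7.21274e+01 -6.22584e+01  7.79000e-02  2.42000e-02
 -0.00000e+00]
ee_pos [0.2909 0.6088 0.2179]
ee_rot [ 0.6895  0.1559  0.6897 -0.1567]
wrist_force [-0.1655 -0.1324 -0.2128]
wrist_torque [0.0005 0.0022 0.0075]
width 0.0932
scene 43.854955951442356 262.4476914818377 187.55858193459608 [-0.08862991  0.          0.          0.          0.        ]
[[ 0.7364 -0.4613  0.4948  1.1736]
 [ 0.6764  0.4886 -0.5511 -0.7281]
 [ 0.0125  0.7406  0.6719  1.0137]
 [ 0.      0.      0.      1.    ]]
top 54.91552262263516 248.72942848365875 192.5935882871687 [0.03203193 0.         0.         0.         0.        ]
[[ 0.0253  0.9954 -0.0926  0.3805]
 [-0.9996  0.0262  0.0087  0.0176]
 [ 0.0111  0.0924  0.9957  1.2902]
 [ 0.      0.      0.      1.    ]]
```

Run:
```python
import cv2
for n in("scene","top"):
    im=cv2.imread(f"pics/{n}0.png"); cv2.imwrite(f"pics/{n}0b.png",cv2.resize(im,(800,600),interpolation=cv2.INTER_CUBIC))
```

```text
(no output)
```

View pics/scene0b.png

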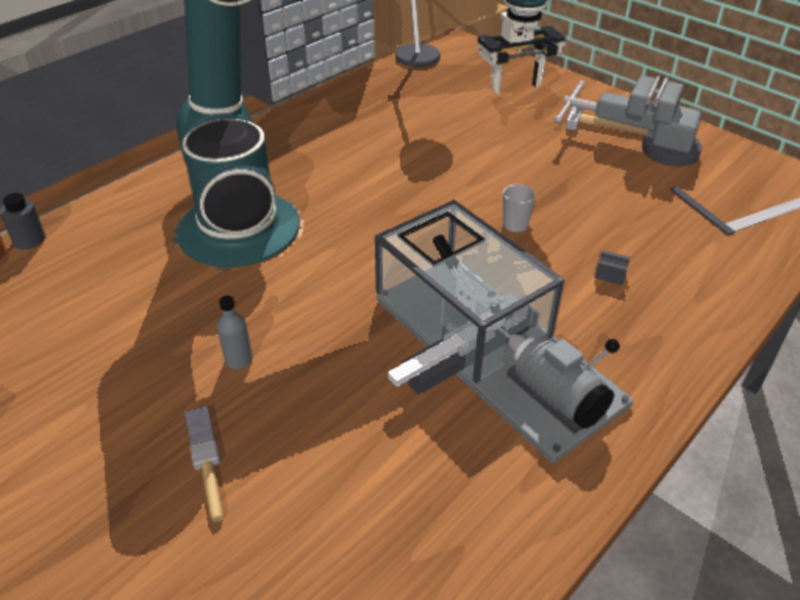

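View pics/top0b.png

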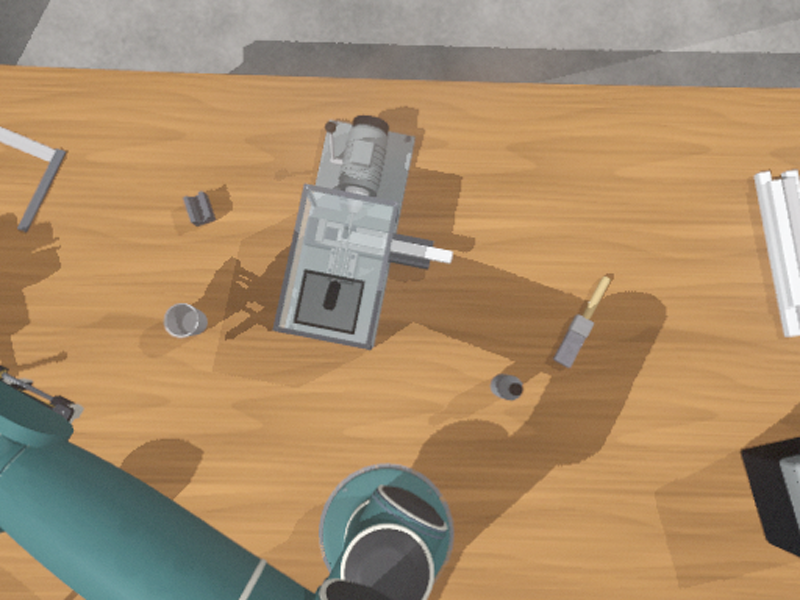

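The machine is ahead of the robot. The bar's white end is at about (450,257) in the top view, the window is around (330,302), and the oil bottle is at (507,387). I'll enlarge these for accurate readings.

Run:
```python
import cv2
def crop(n,x0,y0,w,h,s,o):
    im=cv2.imread(f"pics/{n}0.png")[y0:y0+h,x0:x0+w]
    im=cv2.resize(im,None,fx=s,fy=s,interpolation=cv2.INTER_CUBIC)
    for i in range(0,w,10): cv2.putText(im,str(x0+i),(i*s,8),0,.3,(0,0,255),1) if i%20==0 else 0; cv2.line(im,(i*s,10),(i*s,14),(0,0,255),1)
    for i in range(0,h,10): cv2.putText(im,str(y0+i),(0,i*s+3),0,.3,(0,0,255),1)
    cv2.imwrite(o,im)
crop("top",170,70,130,160,0 or 5,"pics/t1.png") if 0 else None
crop("top",170,110,130,118,5,"pics/t1.png")
crop("scene",235,120,180,175,4,"pics/s1.png")
crop("top",170,65,130,70,5,"pics/t2.png")
```

```text
(no output)
```

View pics/t1.png

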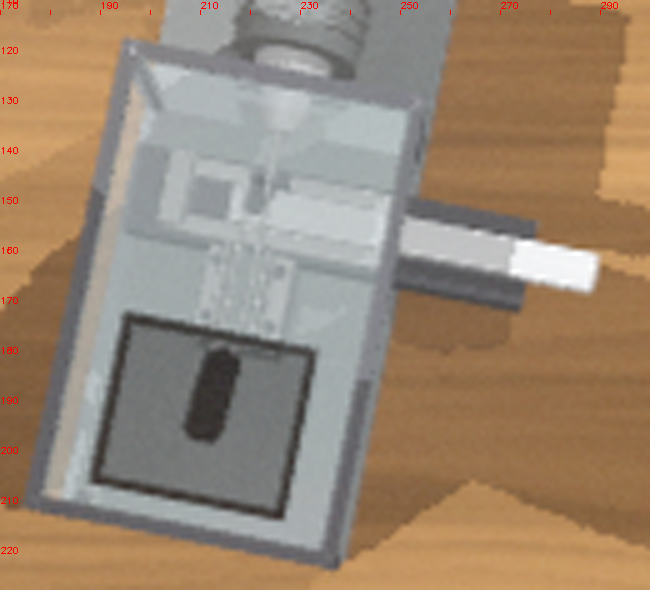

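View pics/s1.png

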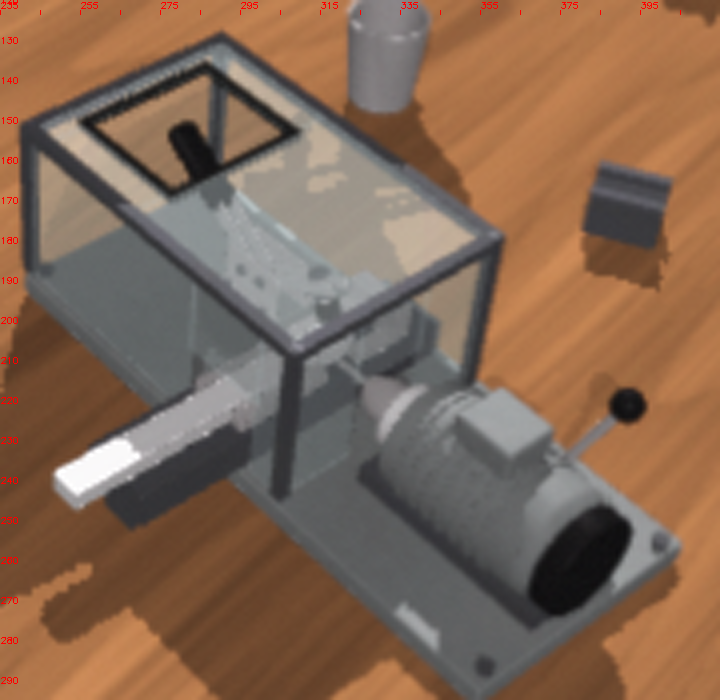

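View pics/t2.png

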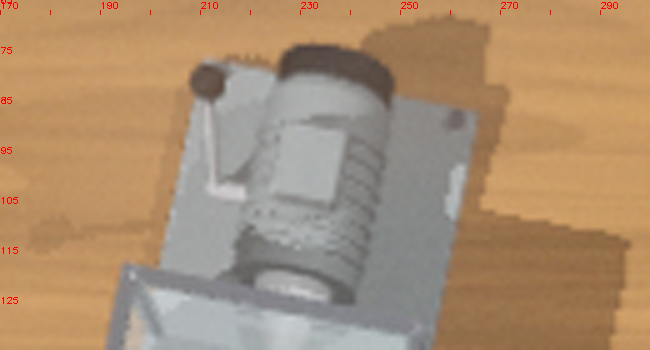

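```bash
cat > h.py <<'E'
from bench import *
import cv2, numpy as np
from scipy.optimize import least_squares
def cam(n):
    d=snapshot(n);return d
def K(d):
    f=d["pixels"].shape[0]/2/np.tan(np.radians(d["vfov"])/2)
    return np.array([[f,0,d["cx"]],[0,f,d["cy"]],[0,0,1]])
def proj(d,P):
    T=np.linalg.inv(np.array(d["extrinsics"])); P=np.atleast_2d(P)
    q=P@T[:3,:3].T+T[:3,3]; q=q*[1,-1,-1]
    return cv2.projectPoints(q,np.zeros(3),np.zeros(3),K(d),np.array(d["dist"],float))[0][:,0]
def ray(d,uv,z):
    u=cv2.undistortPoints(np.array(uv,float).reshape(-1,1,2),K(d),np.array(d["dist"],float))[:,0]
    E=np.array(d["extrinsics"]); r=np.c_[u[:,0],-u[:,1],-np.ones(len(u))]@E[:3,:3].T
    return E[:3,3]+r*((z-E[2,3])/r[:,2])[:,None]
def M(p,P):
    c,s=np.cos(p[2]),np.sin(p[2]);P=np.atleast_2d(P)
    return np.c_[p[0]+c*P[:,0]-s*P[:,1],p[1]+s*P[:,0]+c*P[:,1],P[:,2]]
E
python3 - <<'E'
from h import *
t=cam("top");s=cam("scene")
G=np.array([[.09,.097,.162],[.09,-.097,.162],[-.21,-.097,.162],[-.21,.097,.162]])
ut=np.array([[124,38],[425,97],[338,568],[27,508]])/5+[170,110]-.4
us=np.array([[503,237],[290,352],[22,125],[222,34]])/4+[235,120]-.4
def res(p,w): 
    r=[]
    if 't' in w:r.append(proj(t,M(p,G))-ut)
    if 's' in w:r.append(proj(s,M(p,G))-us)
    return np.concatenate(r).ravel()
for w in('t','s','ts'):
    o=least_squares(res,[.5,.05,-.15],args=(w,),x_scale=[.1,.1,.1]);print(w,np.round(o.x,4),np.round(o.fun.reshape(-1,2),2).tolist())
p=o.x; c,sn=np.cos(p[2]),np.sin(p[2]); R=np.array([[c,-sn],[sn,c]])
inv=lambda X:(X[:,:2]-p[:2])@R
wt=np.array([[125,313],[316,350],[284,519],[92,484]])/5+[170,110]-.4
ws=np.array([[80,122],[208,64],[300,130],[172,198]])/4+[235,120]-.4
print("win t",inv(ray(t,wt,.163)).round(4).tolist());print("win s",inv(ray(s,ws,.163)).round(4).tolist())
bt=np.array([[599,253],[594,293]])/5+[170,110]-.4
print("bar top t",inv(ray(t,bt,.066)).round(4).tolist(), ray(t,bt,.066).round(4).tolist())
bs=np.array([[53,480],[78,498]])/4+[235,120]-.4
print("bar top s",inv(ray(s,bs,.066)).round(4).tolist())
gt=np.array([[222,352],[204,440]])/5+[170,110]-.4
print("grip ends",inv(ray(t,gt,.139)).round(4).tolist())
uo=np.array([[507,387]])*[.64,.64];print("oil",ray(t,uo,.15).round(3))
E
```

```text
t [ 0.6132  0.1025 -0.1604] [[-0.31, -0.24], [0.71, -0.52], [0.06, 0.25], [-0.44, 0.46]]
s [ 0.6115  0.1018 -0.177 ] [[0.27, -0.14], [0.26, 0.95], [-0.9, -0.66], [0.35, -0.68]]
ts [ 0.6124  0.1019 -0.1682] [[0.12, -0.18], [1.05, -0.0], [-0.35, 0.65], [-0.75, 0.37], [0.53, -0.3], [1.01, 1.14], [-1.01, -0.18], [-0.05, -0.51]]
win t [[-0.0798, 0.0612], [-0.0796, -0.0584], [-0.185, -0.0596], [-0.1866, 0.0592]]
win s [[-0.1841, -0.0601], [-0.1831, 0.0604], [-0.0809, 0.0619], [-0.0772, -0.0609]]
bar top t [[0.0332, -0.2264], [0.0058, -0.2281]] [[0.6072, -0.1268, 0.066], [0.58, -0.1239, 0.066]]
bar top s [[0.0124, -0.2309], [0.0349, -0.2272]]
grip ends [[-0.0893, 0.0005], [-0.1457, 0.0004]]
oil [[ 0.324 -0.228  0.15 ]]
```

```bash
cat > fit.py <<'E'
from h import *
t=cam("top");s=cam("scene")
G=np.array([[.09,.097,.162],[.09,-.097,.162],[-.21,-.097,.162],[-.21,.097,.162]])
W=np.array([[.054,.061,.163],[.054,-.061,.163],[-.054,-.061,.163],[-.054,.061,.163]])
ut=np.array([[124,38],[425,97],[338,568],[27,508],[125,313],[316,350],[284,519],[92,484],[599,253],[594,293]])/5+[170,110]-.4
us=np.array([[503,237],[290,352],[22,125],[222,34],[208,64],[300,130],[172,198],[80,122],[78,498],[53,480]])/4+[235,120]-.4
iw=[0,1,2,3]
def pts(p):
    B=np.array([[.0325,p[3],.066],[.0075,p[3],.066]])
    return M(p,np.vstack([G,W+[p[4],p[5],0],B]))
def res(p): return np.concatenate([proj(t,pts(p))-ut,proj(s,pts(p))-us]).ravel()
o=least_squares(res,[.61,.1,-.165,-.228,-.132,0],loss='soft_l1');p=o.x
if __name__=="__main__":
    print(p.round(4));print(res(p).reshape(-1,2).round(1).tolist())
    for n,d,a,sc,x0,y0,w,h in(("t",t,ut,5,170,110,130,118),("s",s,us,4,235,120,180,150)):
        im=cv2.resize(d["pixels"][y0:y0+h,x0:x0+w],None,fx=sc,fy=sc,interpolation=cv2.INTER_CUBIC)
        def dl(P,c):
            q=(proj(d,M(p,np.array(P)))-[x0,y0]+.5)*sc-.5
            cv2.polylines(im,[np.round(q).astype(int)],True,c,1)
        dl(G,(0,0,255));dl(W+[p[4],p[5],0],(0,255,0))
        y=p[3];dl([[.0325,y,.066],[.0075,y,.066],[.0075,y+.25,.066],[.0325,y+.25,.066]],(255,0,0))
        a=np.radians(36);g=[[-.05-r*np.cos(a)-.0085*np.sin(a)*1,v,.09+r*np.sin(a)+.0085*np.cos(a)] for r,v in((.048,.012),(.118,.012),(.118,-.012),(.048,-.012))];dl(g,(0,255,255))
        cv2.imwrite(f"pics/ov_{n}.png",im)
E
python3 fit.py
```

```text
[ 0.6126  0.1021 -0.1626 -0.2281 -0.133   0.0013]
[[-0.1, -0.1], [0.9, -0.3], [-0.0, 0.5], [-0.5, 0.5], [-0.3, -0.3], [0.5, -0.2], [0.2, 0.5], [-0.8, 0.1], [0.4, -0.2], [0.1, -0.9], [0.6, -0.5], [1.4, 1.2], [-1.1, 0.1], [-0.4, -0.5], [23.4, 16.8], [-32.0, 16.6], [-23.6, -19.4], [31.4, -15.3], [-0.4, -0.1], [0.2, -1.3]]
```

```bash
sleep 1
```

```text
(no output)
```

View pics/ov_t.png

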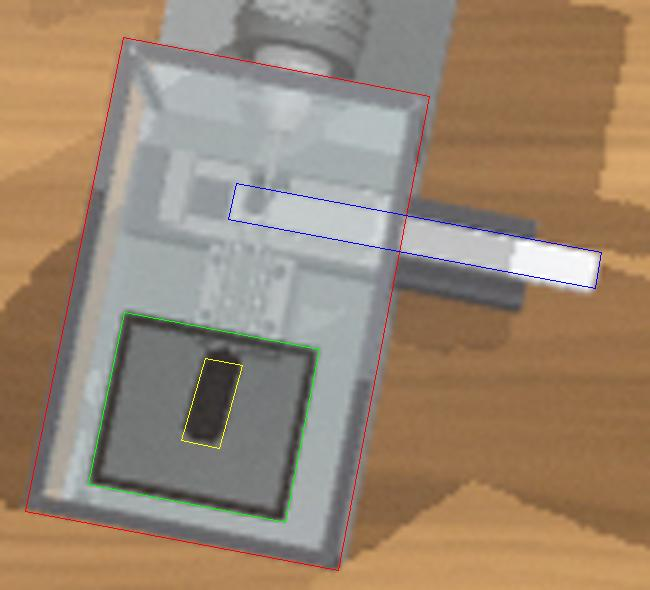

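View pics/ov_s.png

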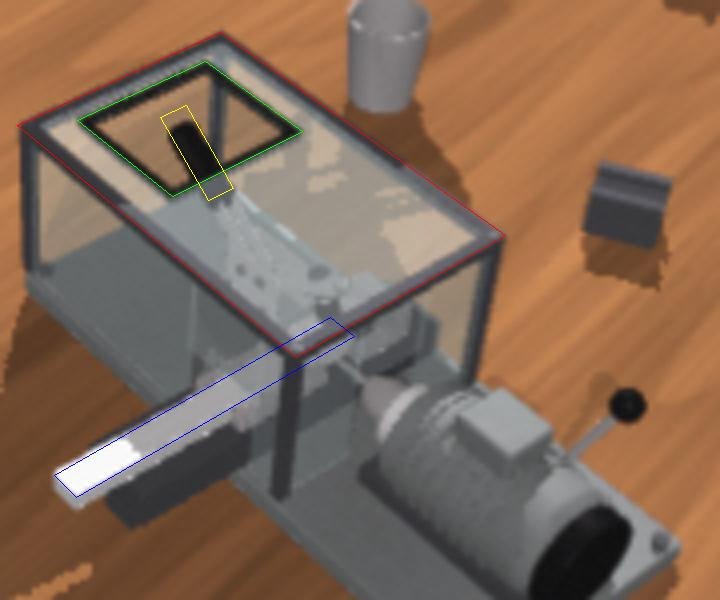

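```bash
sed -i 's/\[208,64\],\[300,130\],\[172,198\],\[80,122\]/[300,130],[172,198],[80,122],[208,64]/' fit.py; python3 fit.py
cat > tgt.py <<'E'
# python3 tgt.py mx my z jawdeg : shares to target TCP given in machine frame; jawdeg = jaw direction rel machine x
import sys
from h import *
from scipy.spatial.transform import Rotation as Ro
P=np.array([0.6126,0.1020,-0.164])
def cur():
    s=read_state();w,x,y,z=s["ee_rot"];return s,Ro.from_quat([x,y,z,w]).as_matrix()
def tomach(p):
    c,sn=np.cos(P[2]),np.sin(P[2]);return np.array([[c,sn],[-sn,c]])@(np.array(p[:2])-P[:2])
def show():
    s,R=cur();print("t %.2f"%s["time"],"mach",(1e3*tomach(s["ee_pos"])).round(1),"z %.1f"%(1e3*s["ee_pos"][2]),"jaw",round(np.degrees(np.arctan2(R[1,1],R[0,1])-P[2]),1),"down",R[:,0].round(3),"F",np.round(s["wrist_force"],1),"w %.4f"%s["width"],"q",np.round(s["joint_positions"],2))
if __name__=="__main__":
    show()
    if len(sys.argv)>3:
        mx,my,z=[float(a)/1e3 for a in sys.argv[1:4]]
        s,R=cur();g=M(P,[[mx,my,z]])[0]
        print("world",g.round(3),"shares",((g-s["ee_pos"])@R/.08).round(3))
E
python3 tgt.py 20 -265 260
```

```text
[ 0.6128  0.1019 -0.1653 -0.2277 -0.1326  0.0011]
[[0.0, -0.2], [1.0, -0.2], [-0.1, 0.5], [-0.5, 0.4], [-0.1, -0.5], [0.7, -0.3], [0.2, 0.4], [-0.7, -0.2], [0.4, -0.0], [0.0, -0.8], [0.6, -0.3], [1.2, 1.2], [-1.0, 0.0], [-0.2, -0.4], [0.5, 0.4], [0.0, -0.3], [-0.5, -0.3], [-0.4, -0.6], [-0.5, -0.2], [0.1, -1.4]]
t 0.40 mach [-400.   447.7] z 218.6 jaw 73.9 down [-0. -0. -1.] F [ 0.1  0.3 -0.2] w 0.0929 q [ 1.09  0.12  1.44  0.    1.58 -0.04]
world [ 0.589 -0.163  0.26 ] shares [-0.517 -7.097  7.521]
```

```bash
sed -i 's/^P=.*/P=np.array([0.6128,0.1019,-0.165])/' tgt.py; python3 -m handwheel '[{"dx":-0.5,"dy":-0.5,"dz":0.5,"spin":0.17,"fingers":0},{"dx":-0.5,"dy":-1,"dz":1,"spin":0.34,"fingers":0},{"dx":-0.5,"dy":-1,"dz":1,"spin":0.5,"fingers":0},{"dx":-0.5,"dy":-1,"dz":1,"spin":0.67,"fingers":0},{"dx":-0.5,"dy":-1,"dz":1,"spin":0.83,"fingers":0},{"dx":-0.5,"dy":-1,"dz":1,"spin":1,"fingers":0},{"dx":-0.5,"dy":-1,"dz":1,"spin":1,"fingers":0}]' 10; python3 tgt.py 20 -265 260
```

```text
time: 1.27
ee_pos: [0.3287, 0.5023, 0.2586]
ee_rot: [0.519, 0.48, 0.519, -0.48]
wrist_force: [0.5, 0.1, -1.3]
width: 0.0273
t 1.27 mach [-346.   348.3] z 258.6 jaw 14.0 down [-0. -0. -1.] F [ 0.5  0.1 -1.3] w 0.0273 q [ 0.95 -0.05  1.55 -0.    1.64  0.87]
world [ 0.589 -0.163  0.26 ] shares [-0.017  2.589  8.544]
```

```bash
python3 -m handwheel '[{"dy":0.15,"dz":0.5,"spin":0.117,"fingers":0},{"dy":0.3,"dz":1,"spin":0.233,"fingers":0},{"dy":0.3,"dz":1,"spin":0.233,"fingers":0}]'; python3 tgt.py 20 -265 260
```

```text
t 1.27 mach [-346.   348.3] z 258.6 jaw 14.0 down [-0. -0. -1.] F [ 0.5  0.1 -1.3] w 0.0273 q [ 0.95 -0.05  1.55 -0.    1.64  0.87]
world [ 0.589 -0.163  0.26 ] shares [-0.017  2.589  8.544]invalid input
```

```bash
for i in 1; do python3 -m handwheel '[{"dy":0.5,"dz":0.5,"fingers":0},{"dy":1,"dz":1,"fingers":0},{"dy":1,"dz":1,"fingers":0}]'; python3 -m handwheel '[{"dy":0.5,"dz":0.5,"fingers":0},{"dy":1,"dz":1,"fingers":0},{"dy":1,"dz":1,"fingers":0}]';done; python3 tgt.py 20 -265 260
```

```text
t 1.27 mach [-346.   348.3] z 258.6 jaw 14.0 down [-0. -0. -1.] F [ 0.5  0.1 -1.3] w 0.0273 q [ 0.95 -0.05  1.55 -0.    1.64  0.87]
world [ 0.589 -0.163  0.26 ] shares [-0.017  2.589  8.544]invalid input
invalid input
```

The calls were refused because each row needs all five numbers, so I'll give every key.

```bash
python3 -m handwheel '[{"dx":0,"dy":0.15,"dz":0.5,"spin":0.117,"fingers":0},{"dx":0,"dy":0.3,"dz":1,"spin":0.233,"fingers":0},{"dx":0,"dy":0.3,"dz":1,"spin":0.233,"fingers":0}]'; python3 tgt.py 20 -265 260
```

```text
time: 1.65
ee_pos: [0.3597, 0.4228, 0.2592]
ee_rot: [0.457, 0.54, 0.457, -0.539]
wrist_force: [0.1, 0.4, 0.2]
width: 0.001
t 1.65 mach [-302.4  275. ] z 259.2 jaw -0.0 down [ 0.001  0.    -1.   ] F [0.1 0.4 0.2] w 0.0010 q [ 0.82 -0.15  1.64 -0.    1.65  0.99]
world [ 0.589 -0.163  0.26 ] shares [-0.012  4.031  6.749]
```

```bash
python3 -m handwheel '[{"dx":0,"dy":0.3,"dz":0.6,"spin":0,"fingers":0},{"dx":0,"dy":0.6,"dz":1,"spin":0,"fingers":0},{"dx":0,"dy":0.6,"dz":1,"spin":0,"fingers":0}]';  python3 -m handwheel '[{"dx":0,"dy":0.3,"dz":0.6,"spin":0,"fingers":0},{"dx":0,"dy":0.6,"dz":1,"spin":0,"fingers":0},{"dx":0,"dy":0.6,"dz":1,"spin":0,"fingers":0}]';  python3 -m handwheel '[{"dx":0,"dy":0.3,"dz":0.6,"spin":0,"fingers":0},{"dx":0,"dy":0.6,"dz":1,"spin":0,"fingers":0},{"dx":0,"dy":0.6,"dz":1,"spin":0,"fingers":0}]'; python3 tgt.py 20 -265 260
```

```text
time: 2.02
ee_pos: [0.3937, 0.3366, 0.2589]
ee_rot: [0.457, 0.539, 0.457, -0.539]
wrist_force: [0.2, 0.6, -0.8]
width: 0.0003
time: 2.4
ee_pos: [0.4277, 0.2502, 0.2587]
ee_rot: [0.457, 0.54, 0.457, -0.539]
wrist_force: [0.0, -0.1, 0.9]
width: 0.0002
time: 2.78
ee_pos: [0.4618, 0.1638, 0.2585]
ee_rot: [-0.457, -0.54, -0.457, 0.54]
wrist_force: [-1.4, 0.9, 0.3]
width: 0.0003
t 2.77 mach [-159.2   36.2] z 258.5 jaw -0.0 down [-0.  0. -1.] F [-1.4  0.9  0.3] w 0.0003 q [ 0.29 -0.3   1.77  0.    1.68  0.45]
world [ 0.589 -0.163  0.26 ] shares [-0.019  2.242  3.764]
```

```bash
python3 -m handwheel '[{"dx":0,"dy":0.3,"dz":0.6,"spin":0,"fingers":0},{"dx":0,"dy":0.56,"dz":0.94,"spin":0,"fingers":0},{"dx":0,"dy":0.56,"dz":0.94,"spin":0,"fingers":0}]';  python3 -m handwheel '[{"dx":0,"dy":0.3,"dz":0.6,"spin":0,"fingers":0},{"dx":0,"dy":0.56,"dz":0.94,"spin":0,"fingers":0},{"dx":0,"dy":0.56,"dz":0.94,"spin":0,"fingers":0}]';  python3 -m handwheel '[{"dx":0,"dy":0.3,"dz":0.6,"spin":0,"fingers":0},{"dx":0,"dy":0.56,"dz":0.94,"spin":0,"fingers":0},{"dx":0,"dy":0.56,"dz":0.94,"spin":0,"fingers":0}]'; python3 -m handwheel '[{"dx":0,"dy":0.3,"dz":0.6,"spin":0,"fingers":0},{"dx":0,"dy":0.56,"dz":0.94,"spin":0,"fingers":0},{"dx":0,"dy":0.56,"dz":0.94,"spin":0,"fingers":0},{"dx":0,"dy":0.56,"dz":0.94,"spin":0,"fingers":0}]'; python3 tgt.py 20 -265 47
python3 - <<'E'
from h import *
for n in("scene","top"):
    cv2.imwrite(f"pics/{n}1.png",cv2.resize(cam(n)["pixels"],(800,600),interpolation=cv2.INTER_CUBIC))
E
```

```text
time: 3.15
ee_pos: [0.4934, 0.0827, 0.2584]
ee_rot: [-0.457, -0.54, -0.457, 0.54]
wrist_force: [-0.5, -0.6, 0.1]
width: 0.0004
time: 3.52
ee_pos: [0.5252, 0.0014, 0.2582]
ee_rot: [-0.457, -0.54, -0.457, 0.54]
wrist_force: [0.1, 1.4, -0.8]
width: 0.0005
time: 3.9
ee_pos: [0.557, -0.08, 0.2581]
ee_rot: [-0.457, -0.54, -0.457, 0.54]
wrist_force: [0.6, 0.7, 0.2]
width: 0.0006
time: 4.4
ee_pos: [0.5882, -0.1603, 0.2587]
ee_rot: [0.457, 0.539, 0.457, -0.539]
wrist_force: [0.1, 0.8, 0.7]
width: 0.0005
t 4.40 mach [  18.8 -262.6] z 258.7 jaw 0.0 down [-0.     0.001 -1.   ] F [0.1 0.8 0.7] w 0.0005 q [-0.31 -0.03  1.53  0.    1.64 -0.14]
world [ 0.589 -0.163  0.047] shares [2.647 0.016 0.031]
```

```bash
sleep 1
```

```text
(no output)
```

View pics/scene1.png

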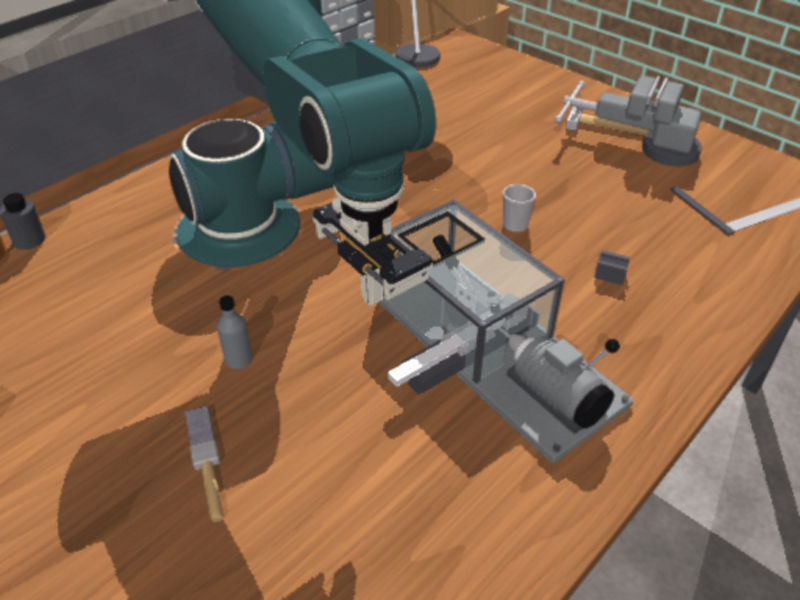

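View pics/top1.png

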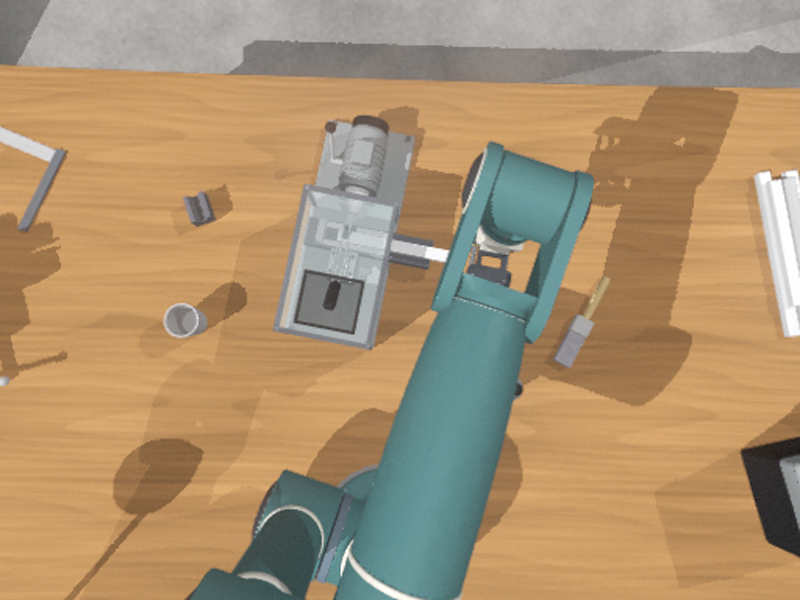

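The hand is off the bar's end, which is at (445,255) in the top view. The oil bottle and brush are clear of it. Descending now.

```bash
python3 -m handwheel '[{"dx":0.5,"dy":0,"dz":0,"spin":0,"fingers":0},{"dx":1,"dy":0.02,"dz":0,"spin":0,"fingers":0},{"dx":1,"dy":0.02,"dz":0,"spin":0,"fingers":0}]';  python3 -m handwheel '[{"dx":0.5,"dy":0,"dz":0,"spin":0,"fingers":0},{"dx":1,"dy":0,"dz":0,"spin":0,"fingers":0},{"dx":1,"dy":0,"dz":0,"spin":0,"fingers":0}]'; python3 -m handwheel '[{"dx":0.4,"dy":0,"dz":0,"spin":0,"fingers":0},{"dx":0.65,"dy":0,"dz":0,"spin":0,"fingers":0},{"dx":0.65,"dy":0,"dz":0,"spin":0,"fingers":0},{"dx":0.65,"dy":0,"dz":0,"spin":0,"fingers":0}]'; python3 tgt.py 20 -265 47
python3 - <<'E'
from h import *
for n in("scene","top"):
    im=cam(n)["pixels"]; cv2.imwrite(f"pics/{n}2.png",cv2.resize(im[130:290,200:400] if n=="scene" else im[90:240,200:400],None,fx=4,fy=4,interpolation=cv2.INTER_CUBIC)[:600])
E
```

```text
time: 4.88
ee_pos: [0.5886, -0.1612, 0.1762]
ee_rot: [-0.456, -0.539, -0.458, 0.54]
wrist_force: [0.5, -0.1, 0.0]
width: 0.0002
time: 5.25
ee_pos: [0.5891, -0.1619, 0.0981]
ee_rot: [-0.456, -0.539, -0.458, 0.54]
wrist_force: [-0.6, -0.1, 0.1]
width: 0.0005
time: 5.75
ee_pos: [0.5905, -0.1628, 0.0484]
ee_rot: [0.457, 0.54, 0.456, -0.539]
wrist_force: [-0.2, -0.4, -0.3]
width: 0.0004
t 5.75 mach [  21.4 -264.8] z 48.4 jaw -0.1 down [ 0.002 -0.    -1.   ] F [-0.2 -0.4 -0.3] w 0.0004 q [-0.31  0.08  1.76  0.    1.3  -0.14]
world [ 0.589 -0.163  0.047] shares [ 0.017 -0.018  0.003]
```

```bash
sleep 1
```

```text
(no output)
```

View pics/scene2.png

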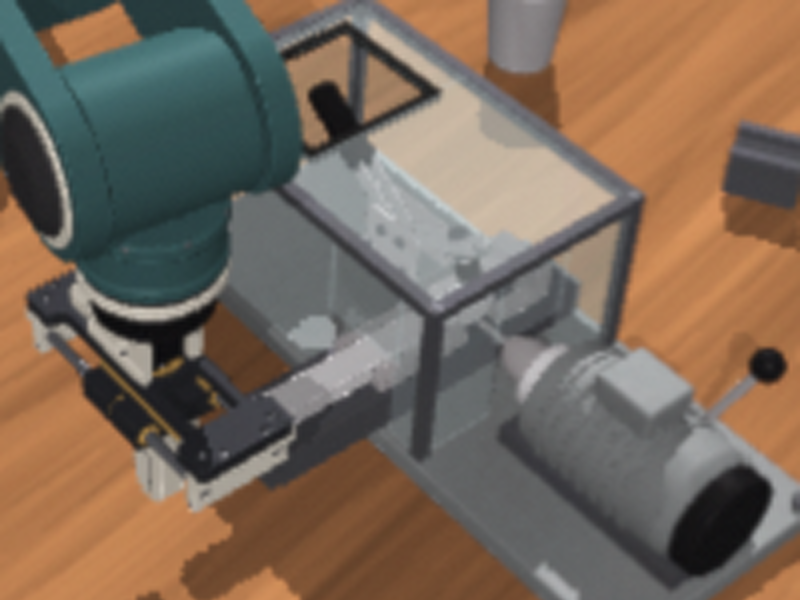

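View pics/top2.png

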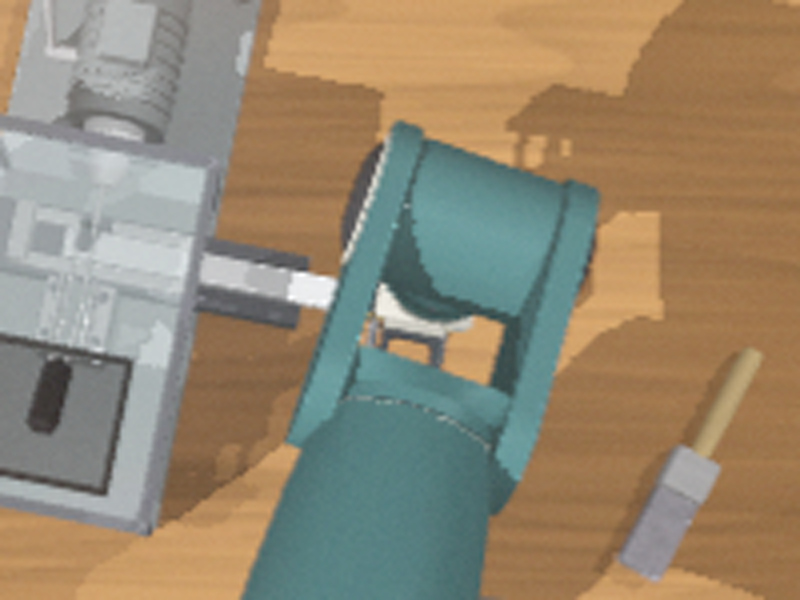

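Run:
```python
from h import *
d=cam("scene");p=np.array(read_state()["ee_pos"])
for h in np.arange(0,.5,.05): print(round(h,2),((proj(d,p+[0,0,h])[0]-[200,130])*4).round(0))
```

```text
0.0 [159. 489.]
0.05 [158. 439.]
0.1 [156. 385.]
0.15 [154. 328.]
0.2 [153. 268.]
0.25 [151. 203.]
0.3 [149. 135.]
0.35 [147.  62.]
0.4 [144. -15.]
0.45 [142. -98.]
```

```bash
python3 -m handwheel '[{"dx":0,"dy":-0.02,"dz":-0.15,"spin":0,"fingers":0},{"dx":0,"dy":-0.02,"dz":-0.28,"spin":0,"fingers":0},{"dx":0,"dy":-0.02,"dz":-0.34,"spin":0,"fingers":0},{"dx":0,"dy":-0.02,"dz":-0.40,"spin":0,"fingers":0},{"dx":0,"dy":-0.02,"dz":-0.46,"spin":0,"fingers":0},{"dx":0,"dy":-0.02,"dz":-0.52,"spin":0,"fingers":0}]'; python3 tgt.py;python3 -m handwheel '[{"dx":0,"dy":0,"dz":-0.05,"spin":0,"fingers":0},{"dx":0,"dy":0,"dz":-0.09,"spin":0,"fingers":0}]'; python3 tgt.py
```

```text
time: 6.65
ee_pos: [0.5951, -0.1213, 0.0467]
ee_rot: [-0.457, -0.54, -0.457, 0.54]
wrist_force: [-1.0, -3.0, 1.6]
width: 0.0002
t 6.65 mach [  19.2 -223. ] z 46.7 jaw -0.1 down [ 0. -0. -1.] F [-1.  -3.   1.6] w 0.0002 q [-0.24  0.07  1.78 -0.    1.3  -0.08]
time: 6.9
ee_pos: [0.5963, -0.1141, 0.0467]
ee_rot: [-0.457, -0.54, -0.457, 0.54]
wrist_force: [-0.6, -3.8, 1.8]
width: 0.0005
t 6.90 mach [  19.2 -215.8] z 46.7 jaw -0.1 down [ 0. -0. -1.] F [-0.6 -3.8  1.8] w 0.0005 q [-0.23  0.07  1.78 -0.    1.3  -0.06]
```

The force is about 4 N against the push, so the bar is sliding. Closing in with small steps.

```bash
python3 -m handwheel '[{"dx":0,"dy":0,"dz":-0.025,"spin":0,"fingers":0},{"dx":0,"dy":0,"dz":-0.05,"spin":0,"fingers":0}]'; python3 tgt.py;python3 -m handwheel '[{"dx":0,"dy":0,"dz":-0.0125,"spin":0,"fingers":0},{"dx":0,"dy":0,"dz":-0.025,"spin":0,"fingers":0}]'; python3 tgt.py
```

```text
time: 7.15
ee_pos: [0.5969, -0.1103, 0.0467]
ee_rot: [-0.457, -0.54, -0.457, 0.54]
wrist_force: [-0.7, -5.0, 2.9]
width: 0.0003
t 7.15 mach [  19.2 -211.9] z 46.7 jaw -0.1 down [ 0. -0. -1.] F [-0.7 -5.   2.9] w 0.0003 q [-0.22  0.07  1.78 -0.    1.3  -0.06]
time: 7.4
ee_pos: [0.5973, -0.1083, 0.0467]
ee_rot: [-0.457, -0.54, -0.457, 0.54]
wrist_force: [-0.7, -4.2, 1.8]
width: 0.0004
t 7.40 mach [  19.2 -209.9] z 46.7 jaw -0.1 down [ 0. -0. -1.] F [-0.7 -4.2  1.8] w 0.0004 q [-0.22  0.07  1.78 -0.    1.3  -0.06]
```

```bash
python3 -m handwheel '[{"dx":0,"dy":0,"dz":-0.0125,"spin":0,"fingers":0},{"dx":0,"dy":0,"dz":-0.025,"spin":0,"fingers":0}]'; python3 tgt.py|cut -c1-120
```

```text
time: 7.65
ee_pos: [0.5976, -0.1066, 0.0467]
ee_rot: [-0.457, -0.54, -0.457, 0.54]
wrist_force: [-3.0, -11.8, 2.9]
width: 0.0002
t 7.65 mach [  19.2 -208.2] z 46.7 jaw -0.1 down [-0.    -0.001 -1.   ] F [ -3.  -11.8   2.9] w 0.0002 q [-0.22  0.07  1
```

```bash
python3 -m handwheel '[{"dx":0,"dy":0,"dz":-0.0125,"spin":0,"fingers":0}]'; python3 tgt.py|cut -c1-120
```

```text
time: 7.78
ee_pos: [0.5976, -0.1066, 0.0468]
ee_rot: [-0.457, -0.539, -0.456, 0.54]
wrist_force: [-4.2, -18.6, 3.8]
width: 0.0005
t 7.78 mach [  19.2 -208.2] z 46.8 jaw -0.1 down [-0.    -0.003 -1.   ] F [ -4.2 -18.6   3.8] w 0.0005 q [-0.22  0.07  1
```

```bash
python3 -m handwheel '[{"dx":0,"dy":0,"dz":-0.0125,"spin":0,"fingers":0}]'; python3 tgt.py|cut -c1-120
```

```text
time: 7.9
ee_pos: [0.5976, -0.1065, 0.0468]
ee_rot: [-0.458, -0.539, -0.456, 0.541]
wrist_force: [-4.8, -26.6, 2.1]
width: 0.0005
t 7.90 mach [  19.2 -208.1] z 46.8 jaw -0.1 down [-0.001 -0.004 -1.   ] F [ -4.8 -26.6   2.1] w 0.0005 q [-0.22  0.07  1
```

The bar is at the stop: the TCP held at machine y -208.2 (expected about -207.5) while the force rose from 4 to 27 N. I'll back off and rise.

```bash
python3 -m handwheel '[{"dx":0,"dy":0,"dz":0.03,"spin":0,"fingers":0},{"dx":0,"dy":0,"dz":0.2,"spin":0,"fingers":0},{"dx":0,"dy":0,"dz":0.4,"spin":0,"fingers":0},{"dx":0,"dy":0,"dz":0.4,"spin":0,"fingers":0},{"dx":-0.4,"dy":0,"dz":0.4,"spin":0,"fingers":0},{"dx":-1,"dy":0,"dz":0.4,"spin":0,"fingers":0},{"dx":-1,"dy":0,"dz":0.4,"spin":0,"fingers":0}]'; python3 -m handwheel '[{"dx":-0.5,"dy":0,"dz":0,"spin":0,"fingers":0},{"dx":-1,"dy":0,"dz":0,"spin":0,"fingers":0},{"dx":-1,"dy":0,"dz":0,"spin":0,"fingers":0}]'; python3 -m handwheel '[{"dx":-0.3,"dy":0,"dz":0,"spin":0,"fingers":0},{"dx":-0.6,"dy":0,"dz":0,"spin":0,"fingers":0},{"dx":-0.6,"dy":0,"dz":0,"spin":0,"fingers":0}]';python3 tgt.py -128 0 260
python3 - <<'E'
from h import *
for n in("scene","top"):
    im=cam(n)["pixels"]; cv2.imwrite(f"pics/{n}3.png",cv2.resize(im[115:265,220:400] if n=="scene" else im[110:230,170:330],None,fx=4,fy=4,interpolation=cv2.INTER_CUBIC)[:600])
E
```

```text
time: 8.78
ee_pos: [0.5942, -0.1362, 0.1307]
ee_rot: [0.458, 0.541, 0.455, -0.539]
wrist_force: [0.4, 0.5, -0.8]
width: 0.0002
time: 9.15
ee_pos: [0.5935, -0.136, 0.2092]
ee_rot: [0.458, 0.541, 0.456, -0.539]
wrist_force: [-0.3, 0.0, -0.2]
width: 0.0001
time: 9.52
ee_pos: [0.5929, -0.1359, 0.2547]
ee_rot: [0.457, 0.54, 0.457, -0.54]
wrist_force: [1.0, -0.7, 0.5]
width: 0.0008
t 9.53 mach [  19.4 -237.9] z 254.7 jaw -0.1 down [ 0.001 -0.    -1.   ] F [ 1.  -0.7  0.5] w 0.0008 q [-0.27 -0.04  1.54  0.    1.64 -0.1 ]
world [0.487 0.123 0.26 ] shares [-0.068 -1.847 -2.971]
```

```bash
sleep 1
```

```text
(no output)
```

View pics/scene3.png

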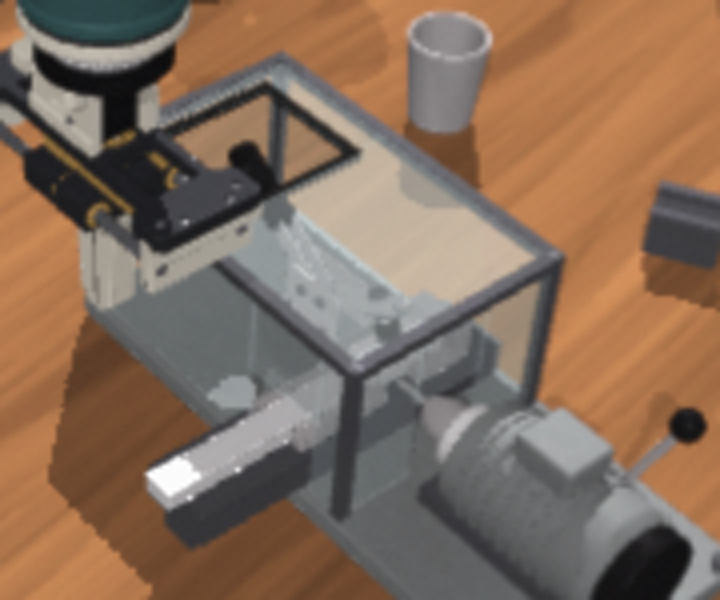

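View pics/top3.png

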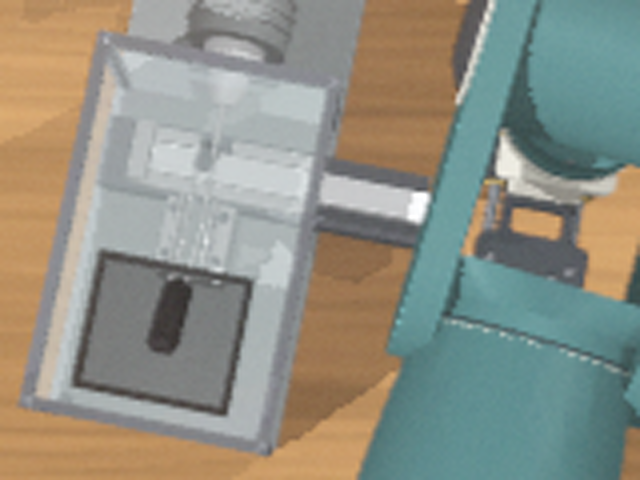

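The bar now shows only its short end: (428,207) in the top crop and (150,480) in the scene crop. Its inner end meets the stop block. Next, above the window, with the jaws turned 90°.

```bash
python3 -m handwheel '[{"dx":-0.07,"dy":-0.3,"dz":-0.5,"spin":0,"fingers":0},{"dx":-0.07,"dy":-0.62,"dz":-1,"spin":0,"fingers":0},{"dx":-0.07,"dy":-0.62,"dz":-1,"spin":0,"fingers":0}]'; python3 -m handwheel '[{"dx":0,"dy":-0.3,"dz":-0.5,"spin":0,"fingers":0},{"dx":0,"dy":-0.62,"dz":-1,"spin":0,"fingers":0},{"dx":0,"dy":-0.62,"dz":-1,"spin":0,"fingers":0}]'; python3 -m handwheel '[{"dx":0,"dy":-0.3,"dz":-0.5,"spin":-0.15,"fingers":0},{"dx":0,"dy":-0.61,"dz":-0.97,"spin":-0.3,"fingers":0},{"dx":0,"dy":-0.61,"dz":-0.97,"spin":-0.45,"fingers":0},{"dx":0,"dy":-0.61,"dz":-0.97,"spin":-0.6,"fingers":0},{"dx":0,"dy":-0.61,"dz":-0.97,"spin":-0.75,"fingers":0}]'; python3 -m handwheel '[{"dx":0,"dy":0,"dz":0,"spin":-0.15,"fingers":0},{"dx":0,"dy":0,"dz":0,"spin":-0.3,"fingers":0},{"dx":0,"dy":0,"dz":0,"spin":-0.45,"fingers":0},{"dx":0,"dy":0,"dz":0,"spin":-0.6,"fingers":0},{"dx":0,"dy":0,"dz":0,"spin":-0.75,"fingers":0},{"dx":0,"dy":0,"dz":0,"spin":-0.75,"fingers":0}]'; python3 tgt.py -128 0 175
```

```text
time: 10.0
ee_pos: [0.5559, -0.0467, 0.2589]
ee_rot: [-0.457, -0.539, -0.458, 0.539]
wrist_force: [-0.7, 0.2, -0.3]
width: 0.0009
time: 10.38
ee_pos: [0.5206, 0.0397, 0.2592]
ee_rot: [-0.457, -0.539, -0.458, 0.539]
wrist_force: [-0.2, -0.7, -0.8]
width: 0.0005
time: 11.0
ee_pos: [0.4865, 0.122, 0.259]
ee_rot: [0.629, 0.322, 0.63, -0.323]
wrist_force: [0.6, 0.8, -0.8]
width: 0.0002
time: 11.75
ee_pos: [0.4864, 0.122, 0.2592]
ee_rot: [0.704, 0.059, 0.705, -0.06]
wrist_force: [0.7, 0.8, 0.8]
width: 0.0006
t 11.75 mach [-127.9   -0.9] z 259.2 jaw 89.8 down [-0.001 -0.001 -1.   ] F [0.7 0.8 0.8] w 0.0006 q [ 0.2  -0.27  1.74 -0.    1.67 -1.21]
world [0.487 0.123 0.175] shares [1.053 0.012 0.   ]
```

```bash
python3 -m handwheel '[{"dx":0.5,"dy":0,"dz":0,"spin":0,"fingers":0},{"dx":0.9,"dy":0.01,"dz":0,"spin":0,"fingers":0},{"dx":0.9,"dy":0.01,"dz":0,"spin":0,"fingers":0}]';python3 tgt.py -128 0 150;python3 - <<'E'
from h import *
for n in("scene","top"):
    im=cam(n)["pixels"]; cv2.imwrite(f"pics/{n}4.png",cv2.resize(im[60:210,200:380] if n=="scene" else im[110:230,170:330],None,fx=4,fy=4,interpolation=cv2.INTER_CUBIC)[:600])
E
```

```text
time: 12.12
ee_pos: [0.4854, 0.123, 0.1858]
ee_rot: [0.703, 0.06, 0.706, -0.06]
wrist_force: [-0.1, -0.2, -0.2]
width: 0.0006
t 12.12 mach [-1.291e+02 -1.000e-01] z 185.8 jaw 89.7 down [-0.004 -0.001 -1.   ] F [-0.1 -0.2 -0.2] w 0.0006 q [ 0.2  -0.26  1.85 -0.    1.55 -1.2 ]
world [0.487 0.123 0.15 ] shares [0.448 0.002 0.016]
```

```bash
sleep 1
```

```text
(no output)
```

View pics/scene4.png

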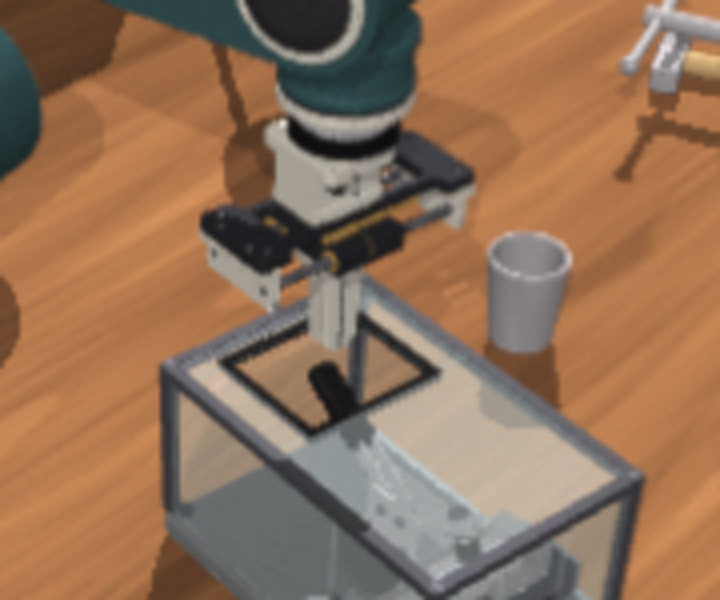

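View pics/top4.png

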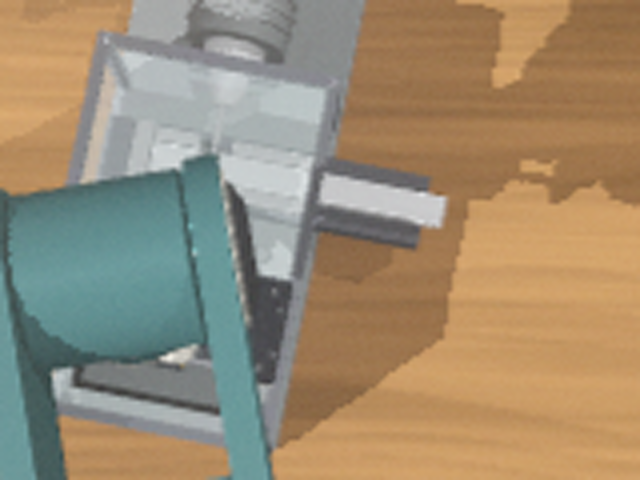

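The shut fingertips (330,345) hang over the window, with the black grip at (325,375) below. The bar's end (445,212) hasn't moved. Pressing down.

```bash
python3 -m handwheel '[{"dx":0.1,"dy":0,"dz":0.01,"spin":0,"fingers":0},{"dx":0.2,"dy":0,"dz":0.01,"spin":0,"fingers":0},{"dx":0.26,"dy":0,"dz":0.01,"spin":0,"fingers":0},{"dx":0.32,"dy":0,"dz":0.01,"spin":0,"fingers":0},{"dx":0.38,"dy":0,"dz":0.01,"spin":0,"fingers":0}]';python3 tgt.py -128 0 120
python3 -m handwheel '[{"dx":0.06,"dy":0,"dz":0,"spin":0,"fingers":0},{"dx":0.12,"dy":0,"dz":0,"spin":0,"fingers":0},{"dx":0.18,"dy":0,"dz":0,"spin":0,"fingers":0},{"dx":0.24,"dy":0,"dz":0,"spin":0,"fingers":0}]';python3 tgt.py -128 0 120
```

```text
time: 12.85
ee_pos: [0.4869, 0.1236, 0.1577]
ee_rot: [0.705, 0.059, 0.705, -0.059]
wrist_force: [0.4, 0.7, 3.6]
width: 0.0006
t 12.85 mach [-127.7    0.7] z 157.7 jaw 89.9 down [ 0.  0. -1.] F [0.4 0.7 3.6] w 0.0006 q [ 0.2  -0.25  1.88  0.    1.5  -1.21]
world [0.487 0.123 0.12 ] shares [ 0.472 -0.009 -0.003]
time: 13.35
ee_pos: [0.4869, 0.1235, 0.1384]
ee_rot: [0.705, 0.059, 0.705, -0.059]
wrist_force: [-0.9, -0.2, 3.7]
width: 0.0004
t 13.35 mach [-127.8    0.7] z 138.4 jaw 89.9 down [ 0.  0. -1.] F [-0.9 -0.2  3.7] w 0.0004 q [ 0.2  -0.24  1.91  0.    1.47 -1.21]
world [0.487 0.123 0.12 ] shares [ 0.23  -0.008 -0.003]
```

```bash
python3 -m handwheel '[{"dx":0.05,"dy":0,"dz":0,"spin":0,"fingers":0},{"dx":0.1,"dy":0,"dz":0,"spin":0,"fingers":0},{"dx":0.15,"dy":0,"dz":0,"spin":0,"fingers":0},{"dx":0.2,"dy":0,"dz":0,"spin":0,"fingers":0}]';python3 tgt.py|cut -c1-110
python3 -m handwheel '[{"dx":0.02,"dy":0,"dz":0,"spin":0,"fingers":0},{"dx":0.04,"dy":0,"dz":0,"spin":0,"fingers":0}]';python3 tgt.py |cut -c1-110
```

```text
time: 13.85
ee_pos: [0.4868, 0.1236, 0.1224]
ee_rot: [0.705, 0.059, 0.705, -0.059]
wrist_force: [-1.9, 0.7, 3.3]
width: 0.0003
t 13.85 mach [-127.8    0.7] z 122.4 jaw 89.9 down [-0.  0. -1.] F [-1.9  0.7  3.3] w 0.0003 q [ 0.2  -0.23  1
time: 14.1
ee_pos: [0.4869, 0.1236, 0.1194]
ee_rot: [0.705, 0.059, 0.705, -0.059]
wrist_force: [-1.9, 0.2, 4.7]
width: 0.0003
t 14.10 mach [-127.8    0.7] z 119.4 jaw 89.9 down [ 0. -0. -1.] F [-1.9  0.2  4.7] w 0.0003 q [ 0.2  -0.22  1
```

```bash
python3 -m handwheel '[{"dx":0.0125,"dy":0,"dz":0,"spin":0,"fingers":0},{"dx":0.025,"dy":0,"dz":0,"spin":0,"fingers":0}]';python3 tgt.py|cut -c1-110
python3 -m handwheel '[{"dx":0.0125,"dy":0,"dz":0,"spin":0,"fingers":0}]';python3 tgt.py |cut -c1-110
```

```text
time: 14.35
ee_pos: [0.4869, 0.1236, 0.1179]
ee_rot: [0.705, 0.059, 0.705, -0.059]
wrist_force: [-5.2, 0.4, 12.4]
width: 0.0002
t 14.35 mach [-127.8    0.7] z 117.9 jaw 89.9 down [ 0.  0. -1.] F [-5.2  0.4 12.4] w 0.0002 q [ 0.2  -0.22  1
time: 14.48
ee_pos: [0.4869, 0.1236, 0.1175]
ee_rot: [0.705, 0.059, 0.705, -0.059]
wrist_force: [-9.4, -1.0, 19.4]
width: 0.0005
t 14.47 mach [-127.8    0.8] z 117.5 jaw 89.9 down [ 0.  0. -1.] F [-9.4 -1.  19.4] w 0.0005 q [ 0.2  -0.22  1
```

```bash
python3 -m handwheel '[{"dx":0.0125,"dy":0,"dz":0,"spin":0,"fingers":0}]';python3 tgt.py|cut -c1-110
```

```text
time: 14.6
ee_pos: [0.4869, 0.1237, 0.1172]
ee_rot: [0.705, 0.059, 0.705, -0.059]
wrist_force: [-13.3, -1.4, 26.6]
width: 0.0005
t 14.60 mach [-127.7    0.8] z 117.2 jaw 89.9 down [ 0.  0. -1.] F [-13.3  -1.4  26.6] w 0.0005 q [ 0.2  -0.22
```

The handle met its stop at z 117 mm (predicted 117) and the force rose to 27 N. Lifting straight out.

```bash
python3 -m handwheel '[{"dx":0.005,"dy":0,"dz":0,"spin":0,"fingers":0},{"dx":0.005,"dy":0,"dz":0,"spin":0,"fingers":0},{"dx":-0.05,"dy":0,"dz":0,"spin":0,"fingers":0},{"dx":-0.2,"dy":0,"dz":0,"spin":0,"fingers":0},{"dx":-0.5,"dy":0,"dz":0,"spin":0,"fingers":0},{"dx":-1,"dy":0,"dz":0,"spin":0,"fingers":0},{"dx":-1,"dy":0,"dz":0,"spin":0,"fingers":0}]';python3 tgt.py|cut -c1-110
python3 -m handwheel '[{"dx":-0.5,"dy":0,"dz":0,"spin":0,"fingers":0},{"dx":-1,"dy":0,"dz":0,"spin":0,"fingers":0},{"dx":-1,"dy":0,"dz":0,"spin":0,"fingers":0}]';python3 tgt.py -200 230 280
```

```text
time: 15.48
ee_pos: [0.4879, 0.1237, 0.1988]
ee_rot: [0.706, 0.059, 0.703, -0.058]
wrist_force: [0.5, 0.1, 0.4]
width: 0.0001
t 15.47 mach [-126.7    1. ] z 198.8 jaw 89.9 down [ 0.005  0.001 -1.   ] F [0.5 0.1 0.4] w 0.0001 q [ 0.2  -0
time: 15.85
ee_pos: [0.4876, 0.1237, 0.2779]
ee_rot: [0.706, 0.059, 0.703, -0.058]
wrist_force: [-0.3, -0.4, 0.1]
width: 0.0006
t 15.85 mach [-127.1    0.9] z 277.9 jaw 89.9 down [ 0.004  0.001 -1.   ] F [-0.3 -0.4  0.1] w 0.0006 q [ 0.2  -0.27  1.71 -0.    1.7  -1.21]
world [0.453 0.362 0.28 ] shares [-0.025  2.863 -0.914]
```

Moving the hand aside for an unobstructed view.

```bash
python3 -m handwheel '[{"dx":0,"dy":0.5,"dz":-0.15,"spin":0,"fingers":0},{"dx":0,"dy":1,"dz":-0.3,"spin":0,"fingers":0},{"dx":0,"dy":1,"dz":-0.3,"spin":0,"fingers":0}]' >/dev/null; python3 -m handwheel '[{"dx":0,"dy":0.5,"dz":-0.15,"spin":0,"fingers":0},{"dx":0,"dy":1,"dz":-0.3,"spin":0,"fingers":0},{"dx":0,"dy":1,"dz":-0.3,"spin":0,"fingers":0}]'>/dev/null; python3 -m handwheel '[{"dx":0,"dy":0.5,"dz":-0.15,"spin":0,"fingers":0},{"dx":0,"dy":1,"dz":-0.3,"spin":0,"fingers":0},{"dx":0,"dy":1,"dz":-0.3,"spin":0,"fingers":0},{"dx":0,"dy":1,"dz":-0.3,"spin":0,"fingers":0}]';python3 tgt.py
python3 - <<'E'
from h import *
for n in("scene","top"):
    im=cam(n)["pixels"]; cv2.imwrite(f"pics/{n}5full.png",im);cv2.imwrite(f"pics/{n}5.png",cv2.resize(im[115:265,220:400] if n=="scene" else im[110:228,170:300],None,fx=4 if n=="scene" else 5,fy=4 if n=="scene" else 5,interpolation=cv2.INTER_CUBIC)[:600])
E
```

```text
time: 17.1
ee_pos: [0.4559, 0.371, 0.2749]
ee_rot: [0.705, 0.059, 0.705, -0.059]
wrist_force: [0.6, -0.4, -0.6]
width: -0.0
t 17.10 mach [-199.   239.7] z 274.9 jaw 89.9 down [-0.    -0.001 -1.   ] F [ 0.6 -0.4 -0.6] w -0.0000 q [ 0.64 -0.08  1.55 -0.    1.67 -0.76]
```

```bash
sleep 1
```

```text
(no output)
```

View pics/scene5.png

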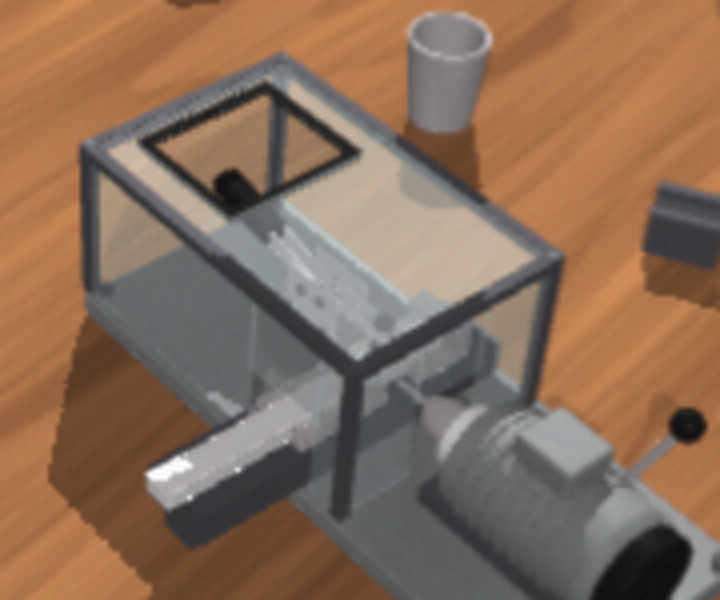

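View pics/top5.png

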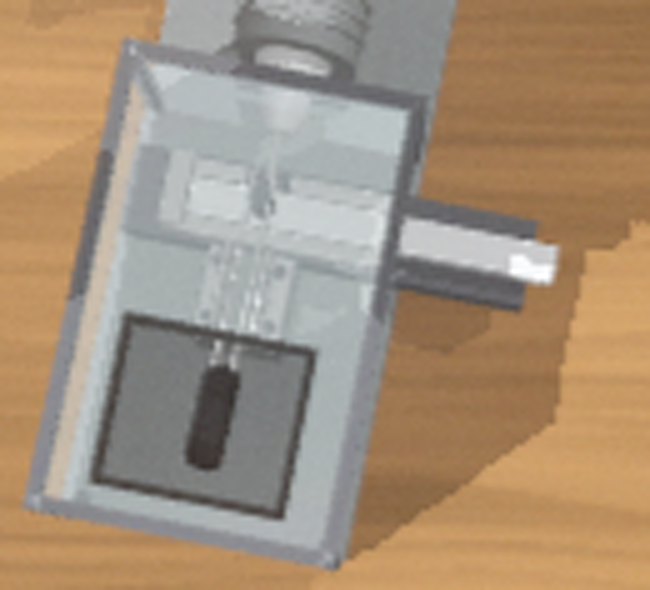

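The grip now lies low under the window, at (210,415) in the top crop. The bar's inner end meets the stop at (190,195), and its outer end is at (555,264). I'll put numbers on this.

Run:
```python
from h import *
t=cam("top");s=cam("scene");p=np.array([.6128,.1019,-.165]);c,sn=np.cos(p[2]),np.sin(p[2]);R=np.array([[c,-sn],[sn,c]])
inv=lambda X:((X[:,:2]-p[:2])@R*1e3).round(1).tolist()
print("bar end t",inv(ray(t,np.array([[557,245],[552,284]])/5+[170,110]-.4,.066)))
print("bar end s",inv(ray(s,np.array([[172,504],[147,478]])/4+[220,115]-.4,.066)))
print("inner t",inv(ray(t,np.array([[193,178],[186,216]])/5+[170,110]-.4,.066)))
print("scene3->5 diff at bar end", np.abs(cv2.imread("pics/scene3.png")[440:520,130:200].astype(int)-cv2.imread("pics/scene5.png")[440:520,130:200]).mean())
for n,d,pix in(("t",t,[[225,362],[202,470]]),("s",s,[[230,178]])):
  for v in(.36,.41,.42):
    a=np.radians(36)-v;sg=.0085
    g=M(p,[[-.05-r*np.cos(a)+sg*np.sin(a),0,.09+r*np.sin(a)+sg*np.cos(a)] for r in(.048,.118)])
    k=(5,[170,110]) if n=="t" else (4,[220,115])
    print(n,v,((proj(d,g)-k[1]+.5)*k[0]).round(0).tolist())
# bystander change
for n in("scene","top"):
    a=cv2.imread(f"pics/{n}0.png").astype(int);b=cv2.imread(f"pics/{n}5full.png").astype(int)
    print(n,a.shape,[ (k,round(np.abs(a-b)[y0:y1,x0:x1].mean(),1)) for k,x0,x1,y0,y1 in (([("oil",135,165,185,240),("brush",115,145,255,335),("tin",318,345,115,150),("vee",378,405,158,182)]) if n=="scene" else [("oil",312,338,236,258),("brush",350,395,172,238),("tin",103,135,190,218),("vee",117,138,120,147)])])
```

```text
bar end t [[32.0, -197.9], [5.3, -199.4]]
bar end s [[37.7, -202.2], [9.4, -201.3]]
inner t [[30.0, 50.8], [3.7, 50.3]]
scene3->5 diff at bar end 12.009821428571428
t 0.36 [[226.0, 365.0], [202.0, 466.0]]
t 0.41 [[226.0, 367.0], [203.0, 469.0]]
t 0.42 [[226.0, 367.0], [203.0, 470.0]]
s 0.36 [[280.0, 229.0], [223.0, 164.0]]
s 0.41 [[279.0, 231.0], [221.0, 168.0]]
s 0.42 [[279.0, 231.0], [221.0, 169.0]]
scene (384, 512, 3) [('oil', np.float64(5.7)), ('brush', np.float64(11.7)), ('tin', np.float64(4.0)), ('vee', np.float64(1.1))]
top (384, 512, 3) [('oil', np.float64(16.6)), ('brush', np.float64(13.2)), ('tin', np.float64(41.6)), ('vee', np.float64(5.0))]
```

Run:
```python
import cv2
cv2.imwrite("pics/s5b.png",cv2.resize(cv2.imread("pics/scene5full.png"),(800,600)))
```

```text
(no output)
```

View pics/s5b.png

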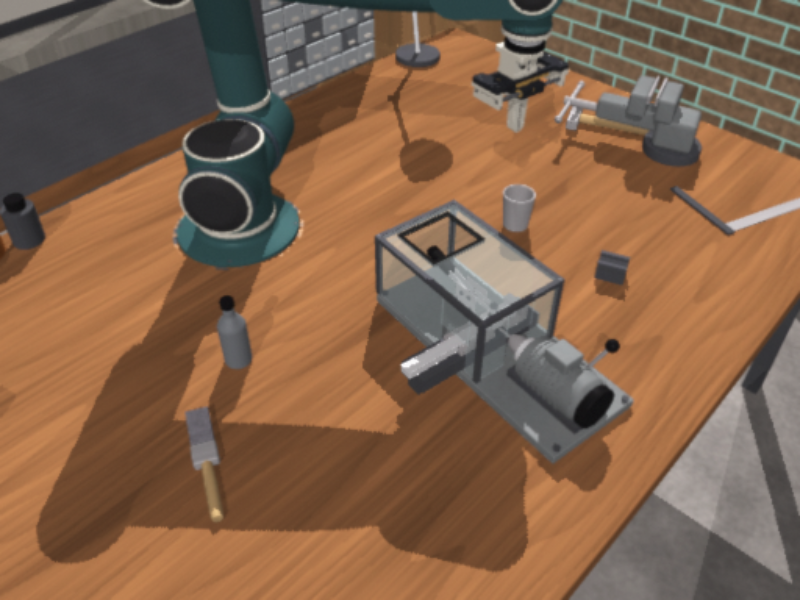

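The outer end of the bar is at y ≈ -200 mm and the inner end at ≈ +50 mm, so it is home. The grip matches the 0.41 rad overlay. The oil bottle, brush, tin and vee block sit at the same pixels as at the start.

Run:
```python
from bench import *
print(hand_in()); print(read_state()["time"])
```

```text
the job is handed in; nothing more can be done
None
the job is handed in; nothing more can be done
```

The bar is home against the end stop, the clamp handle is down, and the job is handed in. It took about 17.5 s of the 45 s.

- **Bar:** I pushed its outer end with the shut fingers. It slid at about 4 N, then stopped with the hand at machine y = -208 mm while the force rose to 27 N. Afterwards the outer end measured -198 to -202 mm in the two cameras, against an expected -200 mm. The inner end measured about +50 mm.
- **Clamp handle:** I reached down through the window and pressed the grip to z = 117 mm, which is where I predicted its stop, with 27 N at the end. After I let go, the grip lined up with the drawn 0.41–0.42 rad position to within 1–2 px at its ends in the top view. The scene view is rougher and only shows it well down.
- **Guard and hand:** I saw no sign of touching the guard: no unexplained force showed in any reading. The hand finished about 24 cm to the side and 11 cm above the guard, with no force on it.
- **Bystanders:** In the last scene picture the oil bottle, brush, vee block and tin are where they started. The picture-difference check was unreliable because the arm's shadows moved and probably hid the tin from the top camera, so I relied on looking at the scene picture.

**Other disagreements:** The two cameras differ by 2–4 mm on the bar's end, which is about as well as I can read a pixel. Two early move calls were refused because their rows were incomplete; nothing moved.

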